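# Load a bamboo slat and close the pinch roller through the guard window

### The job

Load the slat-sizing machine: with the fingertips push the bamboo slat that lies in its infeed, by its overhanging tail end, until its leading end butts against the knife block. Then reach through the window in the top of the yellow guard and press the red lever pad all the way down, so that the pinch roller closes on the slat. Never touch the yellow guard, do not lift the slat, and leave everything else on the bench where it is.

Things in the scene. Friction and masses are not known exactly. Their poses are not given: they have to be found in the camera images.
- machine: Bench-top slat-sizing machine, fixed; green bed 150 x 300 mm, yellow guard on top, blue motor on its +x side (out to x = 310 mm, up to z = 132 mm), yellow switch box on its -x side. Origin on the bench under the bed. +y is the feed direction, +x the motor side, z up.
- plate_end (a point): Middle of the infeed edge of the steel plate the slat slides on: machine frame (0, -215, 70) mm, on the plate's top. Side guides 44 mm apart, tops at z = 84 mm, run from y = -195 to 45 mm. Beyond the edge (more negative y) there is only the bench, 70 mm below. Same axes as the machine.
- guard: Yellow sheet-steel hood over the rollers, fixed on the machine, same origin and axes as the machine. Spans x -80 to 80 mm, y -125 to 100 mm; its top surface is at z = 150 mm, sheet 3 mm thick. It must not be touched by any part of the robot.
- window (a point): Centre of the rectangular window in the top of the guard, at the level of the top surface: machine frame (0, -45, 150) mm; the clear opening is 70 mm along x and 90 mm along y, with flat black trim. Same axes as the machine.
- pinch_lever (a joint): Pinch lever under the guard, hinged on an axis along machine x at machine frame y = 75, z = 112 mm. 0 = up (roller open), 0.22 rad = all the way down on its stop (roller on the slat). It stays where it is left; pressing the pad takes about 5 N, then it meets a hard stop.
- lever_pad (a point): Centre of the top face of the red thumb pad of the pinch lever (46 mm along x, 36 mm along y). Up: machine frame (0, -45, 142) mm, 8 mm below the top of the guard. Fully down: (0, -49, 115) mm, 35 mm below the top of the guard.
- slat: The bamboo slat to load, 40 mm wide (x), 280 mm long (y), 10 mm thick, about 90 g, loose in the infeed. Origin at the centre of its underside; +y is its leading end. It starts 35 to 65 mm short of the knife block and slides easily.
- slat_tail (a point): Centre of the tail end face of the slat (its -y end), at mid thickness. It overhangs the end of the plate: with the slat home it lies at machine y = -235 mm, still 20 mm outside the plate.
- slat_lead (a point): Centre of the leading end face of the slat (its +y end), at mid thickness.
- knife_face (a point): Point on the face of the knife block that the slat's leading end must butt against, machine frame (0, 45, 75) mm, inside the guard; same axes as the machine.
- spare_slat_a: Spare slat lying on the bench, same size, origin at the centre of its underside. Leave alone.
- spare_slat_b: Another spare slat lying on the bench, same size. Leave alone.
- billhook: Billhook, 330 mm long, wooden handle and flat dark blade, lying on the bench, 32 mm high; origin under the front of the handle. Leave alone.
- mallet: Wooden mallet lying on the bench, 68 mm high, handle 200 mm long towards its -x; origin under the head. Leave alone.
- water_bottle: Clear water bottle with a blue cap, 66 mm across, 210 mm tall, origin under its centre. Leave alone.
- seedling_pot: Black nursery pot, 84 mm across, 85 mm tall, with a seedling of about 100 mm above; origin under its centre. Leave alone.

How it is judged (in metres and radians):
On the way, in this order (a step that is already met when the one before it is completed fails the run):
1. the slat's leading end is within 4 mm of the knife block (y of slat_lead in the frame of knife_face above -0.004 m), for 0.2 s.
2. the lever is pressed down to within 0.03 rad of its stop (value of joint pinch_lever above 0.19 rad), for 0.2 s.
At the end, for the whole second after the job is handed in: The slat lies flat on the plate at rest (within 4 mm of its level), its leading end within 5 mm of the knife block, and the pinch lever stays down at 0.19 rad or more (stop at 0.22) (y of slat_lead in the frame of knife_face above -0.005 m and value of joint pinch_lever above 0.19 rad and linear speed of slat below 0.02 m/s and z of slat in the frame of machine between 0.066 and 0.074 m); the robot touches nothing.
It fails at once if a finger or the gripper touches the guard (over 0.5 N) (contact force between guard and the fingers above 0.5 N or contact force between guard and the arm above 0.5 N).
It fails at once if the slat is lifted more than 12 mm or tipped by more than 0.12 rad (z of slat in the frame of machine above 0.082 m or angle between slat's own z axis and vertical above 0.12 rad).
It fails at once if a bystander is moved by more than 20 mm (distance of any of spare_slat_a, spare_slat_b, billhook, mallet, water_bottle, seedling_pot from where it was at the start of the episode above 0.02 m).
It also fails if it takes over 45 s, if anything falls off the work surface, if the arm or the gripper's body presses on something with over 40 N, if the wrist force passes 120 N, or if a joint passes its speed limit or range.

### The arm

A 6-joint arm with a two-finger parallel gripper is mounted at the origin on the work surface. World frame = base frame: x ahead of the robot, y to its left, z up, the work surface at z = 0. Lengths are in m, angles in degrees, forces in N, time in s.
With the tool pointing down it reaches from about 0.4 to 0.825 m from the base axis. Payload 7 kg.
Tool frame: the origin (TCP) lies midway between the tips of the shut fingers; the grasp point (between the pads) lies 19 mm behind it; z points along the fingers, y is the direction in which the jaws open and shut (so a half turn about z gives the same grasp; the last joint's range is limited). The gripper opens to 88 mm and grips with 3 to 60 N. Pads are 19 mm wide; open, the fingers measure 130 mm over their backs; the gripper's body (78 mm by 193 mm) begins 47 mm behind the grasp point.
Start: joints at [-47.55, 20.546, 0.682, 0, -70.136, -16.507], TCP at [0.295, -0.607, 0.227] pointing down, gripper open.
Joint ranges: [-176.03, 176.03], [-82.01, 121.73], [-58.28, 71.71], [-173.87, 95.51], [-174.79, -0.11], [-173.66, 173.66]. Speed limits (degrees/s): [136.94, 136.94, 172.46, 180, 180, 180].

### API

Orientations are given as a 3x3 rotation matrix whose columns are the frame's x, y, z axes.
In Python, from rig import robot gives the robot as it stands. Calls block until the motion is done:
- robot.goto(position, orientation): joint-space move of the TCP to a pose.
- robot.servo_line(position, ori=None, speed=0.15): straight line of the TCP; ori=None keeps the orientation; speed is the mean speed in m/s.
- robot.movej(angles): joint-space move.
- robot.move_gripper(opening): opening from 0.0 (shut) to 1.0 (fully open); the grip force is fixed at half the most; returns when the fingers have stopped.
- robot.dwell(seconds).
- robot.ik(position, orientation): joint angles nearest the present ones, or None.
- robot.grab_frame(name): name is "side" or "top" or "wrist"; returns (picture, depth): 400x640x3 uint8, red, green, blue; 400x640 float32, m along the optical axis (not along the pixel's ray), 0 where there is no reading.
- robot.camera_info(name): a dict with "vfov" (degrees; the focal length in pixels is half the picture's height over the tangent of half this angle, whatever the lens; pixels are square), "cx", "cy" (the principal point, pixels), "view" (4x4, takes a point from world to camera coordinates); the wrist camera has in their place "T_tool_cam" (4x4, takes a point from camera to tool coordinates, whose origin is the TCP and whose axes are the flange's). Camera axes: x right, y down, z forward; pixel columns grow to the right and rows downward; lengths in m; the calibration is good to about 2 mm. A picture is of the moment at which its call begins: read the wrist's pose just before it. camera_info takes no time and is no camera call.
A pose or a line that the arm cannot do raises robot.Unreachable and nothing moves.
- robot.job_done(): hands the job in, once; it reports no verdict.
Readings, each from a call of its own:
- robot.read_t(): time.
- robot.read_qpos(): joint angles.
- robot.read_qvel(): joint speeds.
- robot.read_effort(): joint torques, N m.
- robot.read_position(): TCP position.
- robot.read_tcp_rot(): TCP orientation.
- robot.read_force(): force on the tool from outside, world axes, zero at the start.
- robot.read_ft_torque(): the same for the moment, N m.
- robot.read_grip_width(): opening from 0.0 (shut) to 1.0 (fully open).
Only numpy, scipy, OpenCV 4.12 (cv2) and the standard library are available. Lean on these libraries where they do the work, as an engineer would, in place of code of your own. Each camera call takes 0.05 s, during which the arm holds its last target. There are 200 camera calls.

## Working session

There is one attempt and no reset: what is moved stays moved. The work goes in short steps, each a Python script; the robot and the scene stay as the last script left them, time stands still between calls to the robot, and variables do not carry over. Pictures are saved under pics/ and viewed, about 8 in all and at most 12, crops included, and the job is handed in when it is done.

```bash
mkdir -p pics; ls
python3 - <<'E'
from rig import robot
import cv2,numpy as np
print(robot.read_t(),robot.read_position(),robot.read_tcp_rot())
for n in("side","top","wrist"):
    p,d=robot.grab_frame(n); cv2.imwrite(f"pics/{n}0.png",p[:,:,::-1]); np.savez(f"pics/{n}0.npz",p=p,d=d)
    print(n,robot.camera_info(n),(d==0).mean())
E
```

```text
pics
0.0 [ 0.2950669  -0.6065619   0.22562572] [[-8.99276106e-01 -4.37380592e-01 -8.38422304e-04]
 [-4.37381373e-01  8.99275028e-01  1.39970104e-03]
 [ 1.41770173e-04  1.62542799e-03 -9.99998669e-01]]
side {'vfov': 55.38933163323277, 'cx': 316.1778543264338, 'cy': 202.19165476677048, 'view': array([[-0.96184915, -0.27252343,  0.02402484,  0.47913952],
       [-0.16806463,  0.51930359, -0.83790099,  0.17540536],
       [ 0.21587147, -0.80997208, -0.54529326,  1.10926649],
       [ 0.        ,  0.        ,  0.        ,  1.        ]])} 0.00408203125
top {'vfov': 43.28678976443466, 'cx': 316.7093749744557, 'cy': 199.17469235666198, 'view': array([[-1.98469639e-02, -9.99800251e-01, -2.35719178e-03,
        -2.35809794e-02],
       [-9.87453353e-01,  1.99711778e-02, -1.56642997e-01,
         4.88214278e-01],
       [ 1.56658784e-01, -7.81270972e-04, -9.87652477e-01,
         1.87349347e+00],
       [ 0.00000000e+00,  0.00000000e+00,  0.00000000e+00,
         1.00000000e+00]])} 0.00385546875
wrist {'vfov': 60.14607651244631, 'cx': 319.30139126954384, 'cy': 202.29941504238866, 'T_tool_cam': array([[ 6.93676120e-04, -9.68426879e-01, -2.49296810e-01,
         6.62249837e-02],
       [ 9.99998946e-01,  3.53880757e-04,  1.40783090e-03,
        -6.10102978e-04],
       [-1.27515994e-03, -2.49297524e-01,  9.68426104e-01,
        -1.56859178e-01],
       [ 0.00000000e+00,  0.00000000e+00,  0.00000000e+00,
         1.00000000e+00]])} 0.00419140625
```

View pics/top0.png

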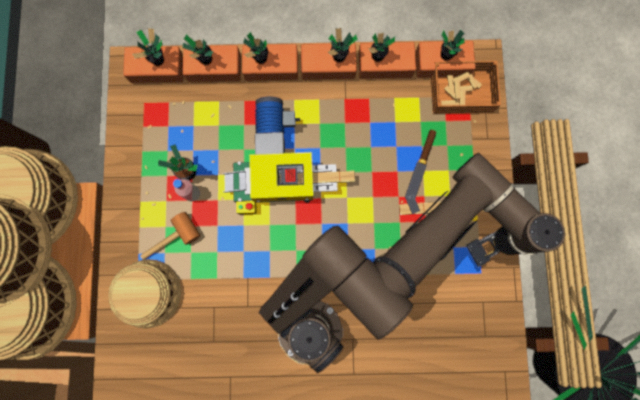

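View pics/side0.png

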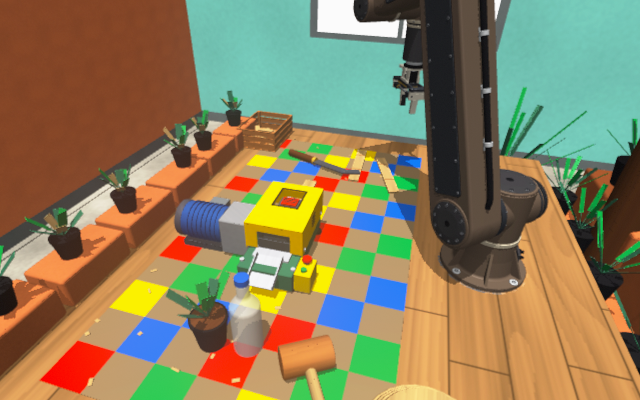

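The top view shows the machine with its guard at px (250–313, 152–200), the red pad at (290, 174) and the slat tail reaching right to (354, 177). Feed is to the image left, which is world +y, and the motor is towards world +x. The side view agrees. Next I'll measure positions.

```bash
cat > h.py <<'E'
import numpy as np,cv2
def cloud(d,ci,T=None):
    f=d.shape[0]/2/np.tan(np.radians(ci['vfov'])/2)
    v,u=np.mgrid[:d.shape[0],:d.shape[1]]
    P=np.stack([(u-ci['cx'])*d/f,(v-ci['cy'])*d/f,d],-1)
    T=np.linalg.inv(ci['view']) if T is None else T
    return P@T[:3,:3].T+T[:3,3]
def yellow(p):
    h=cv2.cvtColor(p,cv2.COLOR_RGB2HSV)
    return (h[...,0]>22)&(h[...,0]<34)&(h[...,1]>190)&(h[...,2]>90)
E
python3 - <<'E'
from rig import robot
from h import *
for n in("top","side"):
    z=np.load(f"pics/{n}0.npz");p,d=z['p'],z['d'];W=cloud(d,robot.camera_info(n))
    m=yellow(p)&(abs(W[...,2]-.15)<.012)&(d>0)&(abs(W[...,0]-.6)<.3)
    Q=W[m];print(n,m.sum(),np.median(Q[:,2]),cv2.minAreaRect((Q[:,:2]*1000).astype(np.float32)))
    r=cv2.cvtColor(p,cv2.COLOR_RGB2HSV);s=((r[...,0]<6)|(r[...,0]>174))&(r[...,1]>150)&(abs(W[...,2]-.14)<.03)&(d>0)
    Q=W[s];print('pad',s.sum(),np.median(Q,0) if s.sum() else 0)
z=np.load("pics/top0.npz");p,d=z['p'],z['d'];W=cloud(d,robot.camera_info("top"))
for v in(175,177,179):
  for u in range(308,362,3): print(v,u,np.round(W[v,u]*1000).astype(int),p[v,u])
E
```

```text
top 2026 0.14839353296015456 ((560.1746826171875, 93.707763671875), (161.49337768554688, 221.09498596191406), 1.5357897281646729)
pad 135 [0.56238228 0.06182233 0.13943251]
side 2285 0.14933974949331674 ((562.4028930664062, 97.38706970214844), (160.98309326171875, 230.552001953125), 1.2404842376708984)
pad 85 [0.56201976 0.06415877 0.14072275]
175 308 [559  -4 150] [224 222  13]
175 311 [558 -15 152] [216 213  30]
175 314 [574 -25  72] [137 110  68]
175 317 [574 -36  74] [159 126  82]
175 320 [572 -47  81] [223 181 118]
175 323 [572 -59  80] [222 183 119]
175 326 [570 -70  88] [224 186 121]
175 329 [573 -81  73] [222 181 119]
175 332 [572 -92  75] [222 181 117]
175 335 [ 572 -104   74] [219 179 115]
175 338 [ 571 -115   81] [217 171 107]
175 341 [ 572 -126   73] [219 176 114]
175 344 [ 570 -137   80] [215 173 110]
175 347 [ 571 -149   76] [212 170 110]
175 350 [ 571 -160   75] [207 166 107]
175 353 [ 568 -170   90] [200 159 103]
175 356 [ 586 -188    0] [156 132  99]
175 359 [ 587 -201   -5] [173 146 109]
177 308 [553  -3 143] [221 221   0]
177 311 [551 -14 151] [216 215  22]
177 314
[... 570 characters left out ...]
 -200    1] [163 135 103]
179 308 [543  -4 156] [223 224  14]
179 311 [543 -14 153] [216 213  12]
179 314 [556 -25  86] [142 113  71]
179 317 [559 -36  74] [159 128  82]
179 320 [557 -47  81] [221 182 116]
179 323 [556 -58  86] [221 181 118]
179 326 [556 -69  82] [223 183 119]
179 329 [557 -81  78] [222 181 116]
179 332 [558 -92  72] [219 179 117]
179 335 [ 554 -103   88] [222 184 121]
179 338 [ 556 -114   79] [221 178 115]
179 341 [ 555 -125   81] [221 180 114]
179 344 [ 555 -137   83] [221 185 121]
179 347 [ 553 -147   88] [224 189 124]
179 350 [ 556 -160   74] [220 183 117]
179 353 [ 553 -170   87] [216 179 116]
179 356 [ 569 -187    6] [117  98  73]
179 359 [ 571 -200   -4] [161 135 102]
```

Run:
```python
import cv2
i=cv2.imread("pics/top0.png")[90:230,160:460];cv2.imwrite("pics/topc.png",cv2.resize(i,None,fx=2.6,fy=2.6,interpolation=cv2.INTER_CUBIC))
```

```text
(no output)
```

View pics/topc.png

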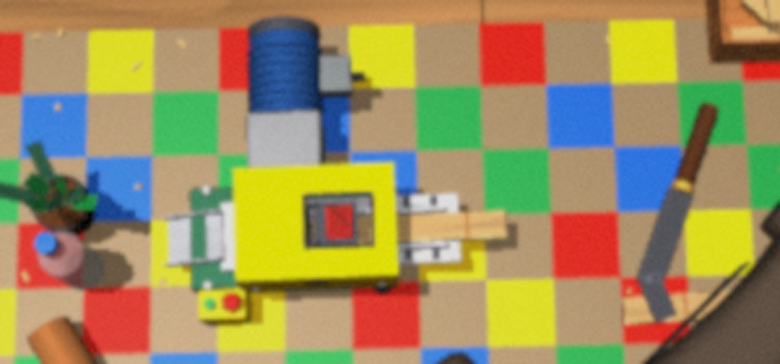

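The crop confirms the layout: motor up, switch box below, window and red pad in the middle, slat tail at the right, and nothing near the approach path. The guard centre is about (561, 95) mm with yaw around 1.5°, and the slat tail is near y = -175. I'll hover above and refine with the wrist camera.

Run:
```python
from rig import robot
from h import *
robot.move_gripper(0.0)
robot.goto([0.56,-0.03,0.38],np.array([[-1,0,0],[0,1,0],[0,0,-1.]]))
pos=np.array(robot.read_position());R=np.array(robot.read_tcp_rot())
p,d=robot.grab_frame("wrist");ci=robot.camera_info("wrist")
cv2.imwrite("pics/w1.png",p[:,:,::-1])
T=np.eye(4);T[:3,:3]=R;T[:3,3]=pos;T=T@ci['T_tool_cam']
np.savez("pics/w1.npz",p=p,d=d,T=T)
f=200/np.tan(np.radians(ci['vfov'])/2)
print(robot.read_t(),pos,robot.read_force(),robot.read_grip_width())
def ray(uv,z):
    uv=np.atleast_2d(uv);D=np.c_[(uv[:,0]-ci['cx'])/f,(uv[:,1]-ci['cy'])/f,np.ones(len(uv))]@T[:3,:3].T
    return T[:3,3]+D*((z-T[2,3])/D[:,2])[:,None]
W=cloud(d,ci,T)
def rect(m,z,n):
    m=cv2.morphologyEx(m.astype(np.uint8),cv2.MORPH_OPEN,np.ones((3,3)))
    c=max(cv2.findContours(m,cv2.RETR_EXTERNAL,cv2.CHAIN_APPROX_NONE)[0],key=cv2.contourArea)[:,0].astype(float)
    Q=ray(c,z)[:,:2]*1000;print(n,cv2.minAreaRect(Q.astype(np.float32)),'px',c.min(0),c.max(0),'zmed',np.median(W[m>0][:,2]),'y',Q[:,1].min(),Q[:,1].max())
h=cv2.cvtColor(p,cv2.COLOR_RGB2HSV)
rect(yellow(p)&(abs(W[...,2]-.15)<.015),.15,'guard')
rect(((h[...,0]<6)|(h[...,0]>174))&(h[...,1]>150)&(abs(W[...,2]-.142)<.015),.142,'pad')
rect((h[...,0]>10)&(h[...,0]<22)&(h[...,1]>60)&(h[...,2]>110)&(abs(W[...,2]-.08)<.015)&(W[...,1]<0.0),.08,'slat')
```

```text
3.95 [ 0.55996146 -0.03053562  0.37977804] [ 0.41018768  0.21991913 -0.23686104] 0.0023061982405474064Traceback (most recent call last):
  File "<stdin>", line 21, in <module>
  File "<stdin>", line 18, in rect
ValueError: max() iterable argument is empty
```

View pics/w1.png

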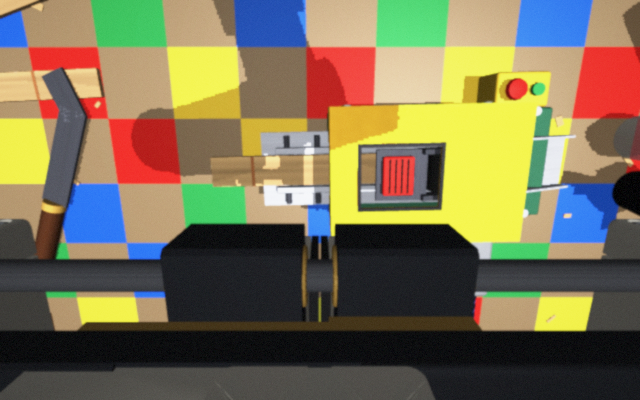

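The wrist view shows the guard at cols 330–532, rows 105–240, the red pad at about (397, 177) and the slat tail end at about (212, 170). The gripper's dark blocks fill the rows below 225. The mask came back empty, so I'll check the depths.

```bash
cat >> h.py <<'E'
def meas(robot,p,d,T):
    ci=robot.camera_info("wrist");f=200/np.tan(np.radians(ci['vfov'])/2);W=cloud(d,ci,T)
    h=cv2.cvtColor(p,cv2.COLOR_RGB2HSV)
    def rect(m,z,n):
        m=cv2.morphologyEx(m.astype(np.uint8),cv2.MORPH_OPEN,np.ones((3,3)))
        cs=cv2.findContours(m,cv2.RETR_EXTERNAL,cv2.CHAIN_APPROX_NONE)[0]
        if not cs: print(n,'none');return
        c=max(cs,key=cv2.contourArea)[:,0].astype(float)
        D=np.c_[(c[:,0]-ci['cx'])/f,(c[:,1]-ci['cy'])/f,np.ones(len(c))]@T[:3,:3].T
        Q=(T[:3,3]+D*((z-T[2,3])/D[:,2])[:,None])[:,:2]*1000
        print(n,cv2.minAreaRect(Q.astype(np.float32)),'px',c.min(0),c.max(0),'zmed',np.median(W[m>0][:,2]),'lo',Q.min(0),'hi',Q.max(0))
    rect(yellow(p)&(abs(W[...,2]-.15)<.02),.15,'guard')
    rect(((h[...,0]<6)|(h[...,0]>174))&(h[...,1]>150)&(abs(W[...,2]-.142)<.02),.142,'pad')
    rect((h[...,0]>8)&(h[...,0]<24)&(h[...,1]>50)&(abs(W[...,2]-.08)<.015)&(abs(W[...,0]-.56)<.05),.08,'slat')
    return W,h
E
python3 - <<'E'
from rig import robot
from h import *
z=np.load("pics/w1.npz");p,d,T=z['p'],z['d'],z['T']
W,h=meas(robot,p,d,T)
for u,v in [(500,120),(350,130),(397,177),(212,170),(240,170),(300,165),(230,240),(230,290),(319,260),(400,240),(100,275),(50,350),(300,180),(260,310),(600,60),(180,30)]: print(u,v,d[v,u].round(3),(W[v,u]*1000).round(),h[v,u])
E
```

```text
guard none
pad ((563.5302124023438, 60.31647491455078), (45.69868469238281, 36.28171920776367), 1.5261980295181274) px [382. 156.] [414. 195.] zmed 0.14021316717502563 lo [540.69770619  42.20755034] hi [586.37525746  78.75378466]
slat ((567.2499389648438, -96.13861846923828), (40.814674377441406, 157.00137329101562), 1.2296900749206543) px [210. 154.] [329. 185.] zmed 0.07864194700189586 lo [ 545.40569199 -174.95528717] hi [587.03944553 -17.29315604]
500 120 0.379 [501. 168. 148.] [ 30 175 245]
350 130 0.38 [511.   3. 149.] [ 22 204 226]
397 177 0.401 [565.  60. 141.] [  1 189 235]
212 170 0.463 [ 567. -174.   77.] [ 16 119 142]
240 170 0.462 [ 567. -137.   78.] [ 18 120 138]
300 165 0.46 [560. -56.  78.] [ 17 119 165]
230 240 0.079 [522. -51. 462.] [102  85  15]
230 290 0.076 [531. -50. 468.] [116  50  36]
319 260 0.085 [529. -31. 458.] [ 0  8 34]
400 240 0.081 [523. -12. 461.] [120  34  15]
100 275 0.082 [531. -83. 462.] [116  28  74]
50 350 0.061 [535. -79. 484.] [75 68 15]
300 180 0.466 [581. -56.  77.] [ 17 115 160]
260 310 0.076 [536. -44. 469.] [105  44  35]
600 60 0.501 [418. 377.   0.] [  1 204 239]
180 30 0.49 [ 379. -228.    1.] [ 18  90 192]
```

These match the given sizes: the pad measures 45.7×36.3 mm at z≈141 and the slat is 40.8 mm wide. Yaw is 1.5°, the machine origin is about (562.3, 105.3), and the tail at y≈-174.6 is 45 mm from home. I'll push now with the fingers turned 90° (flat pad sides) and watch the force.

```bash
cat >> h.py <<'E'
a=np.radians(1.45);ey=np.array([-np.sin(a),np.cos(a),0]);ex=np.array([np.cos(a),np.sin(a),0]);ez=np.array([0,0,1.])
O=np.array([.5623,.1053,0])
M=lambda x,y,z:list(O+(x*ex+y*ey+z*ez)/1000)
Rpush=np.c_[-ey,-ex,-ez]; Rpress=np.c_[-ex,ey,-ez]
E
python3 - <<'E'
from rig import robot
from h import *
print(robot.ik(M(0,-320,250),Rpush))
robot.goto(M(0,-320,250),Rpush)
robot.servo_line(M(0,-320,61),speed=.12)
f0=np.array(robot.read_force());print('f0',f0,robot.read_position())
robot.servo_line(M(0,-255,61),speed=.05)
y=-255
while y<-236:
    F=np.array(robot.read_force())-f0; g=F@ey
    print(y,F.round(2))
    if g<-6: break
    y+=1.5; robot.servo_line(M(0,y,61),speed=.02)
robot.dwell(.3)
print(robot.read_t(),y,(np.array(robot.read_force())-f0).round(2),robot.read_position(),M(0,y,61))
E
```

```text
[ -2.27361338  13.62289406  -5.96645611   0.         -70.41064983
   3.72361338]
f0 [ 0.04930522 -0.10055557  0.07295159] [ 0.57085557 -0.21467375  0.06171737]
-255 [ 0.79  0.39 -0.31]
-253.5 [-0.32  0.16 -0.44]
-252.0 [ 0.01  0.65 -0.52]
-250.5 [0.14 0.55 0.3 ]
-249.0 [ 0.78  0.09 -0.29]
-247.5 [ 0.58  0.05 -0.03]
-246.0 [-0.65 -0.53 -0.23]
-244.5 [-0.39 -5.11 -0.38]
-243.0 [ -0.98 -13.35  -0.52]
11.1083 -243.0 [ -0.81 -13.74  -0.46] [ 0.56801545 -0.13953918  0.06113355] [np.float64(0.5684490112063237), np.float64(-0.13762218849085095), np.float64(0.061)]
```

The slat hit a hard stop at TCP y≈-139.5, within a millimetre of the predicted home. I'll retreat, take a look, and verify the pad for the press.

Run:
```python
from rig import robot
from h import *
robot.servo_line(M(0,-275,61),speed=.06)
robot.servo_line(M(0,-290,300),speed=.2)
robot.goto(M(0,-110,340),Rpress)
pos=np.array(robot.read_position());R=np.array(robot.read_tcp_rot())
p,d=robot.grab_frame("wrist");ci=robot.camera_info("wrist")
cv2.imwrite("pics/w2.png",p[:,:,::-1])
T=np.eye(4);T[:3,:3]=R;T[:3,3]=pos;T=T@ci['T_tool_cam']
print(robot.read_t(),pos); meas(robot,p,d,T)
print('expected pad',M(0,-45,0),'tail home',M(0,-235,0))
```

```text
14.85 [ 0.56504827 -0.00485911  0.33968789]
guard none
pad ((563.5477905273438, 60.56473159790039), (44.421165466308594, 36.114830017089844), 1.5114582777023315) px [365. 158.] [400. 200.] zmed 0.14023814315404648 lo [540.91156429  42.25531475] hi [586.17105431  78.88948017]
slat ((566.1759033203125, -74.05748748779297), (39.17546463012695, 106.72217559814453), 1.5137912034988403) px [218. 153.] [306. 185.] zmed 0.07867223259459608 lo [ 545.18533247 -127.5347727 ] hi [587.11638542 -20.56501147]
expected pad [np.float64(0.5634387057789488), np.float64(0.06031440953873131), np.float64(0.0)] tail home [np.float64(0.5682465746233994), np.float64(-0.12962475018662536), np.float64(0.0)]
```

View pics/w2.png

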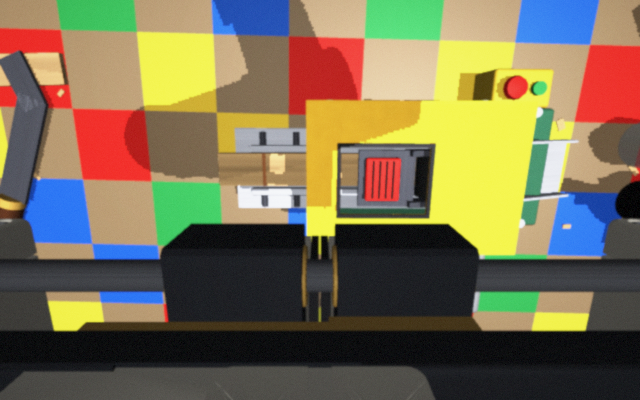

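The tail now sits at y≈-127.5, which is home within the 2 mm calibration, lying straight and flat. The pad is still up at (563.5, 60.5), seen at px (382, 179), and the window spans cols 338–435, rows 144–217. Next is the press.

Run:
```python
from rig import robot
from h import *
robot.goto(M(0,-47,230),Rpress)
robot.servo_line(M(0,-47,165),speed=.1)
f0=np.array(robot.read_force());print('f0',f0,robot.read_position())
z=165
while z>110:
    z-=4 if z>122 else 1
    robot.servo_line(M(0,-47,z),speed=.04)
    F=np.array(robot.read_force())-f0
    print(z,F.round(1))
    if np.hypot(F[0],F[1])>15 or F[2]>18: break
robot.dwell(.4)
print(robot.read_t(),robot.read_position(),(np.array(robot.read_force())-f0).round(1))
```

```text
f0 [ 0.0977924   0.02544543 -0.23213888] [0.56408201 0.05827904 0.16584074]
161 [-0.3  0.4  0.4]
157 [-1.  -0.1  0.7]
153 [0.5 0.1 0. ]
149 [0.5 0.3 0.8]
145 [-0.9 -0.   0.6]
141 [0.6 0.  0.3]
137 [ 0.  -2.4  2.2]
133 [ 0.5 -1.3  1.7]
129 [ 0.3 -2.8  2.2]
125 [ 0.4 -2.3  1.7]
121 [ 0.3 -3.1  2. ]
120 [-1.  -2.3  2.5]
119 [-1.8 -1.6  4.2]
118 [-1.4 -2.6  3.8]
117 [-3.6 -2.3  8.7]
116 [-6.1 -1.8 15.1]
115 [-7.5 -1.3 22.2]
20.875 [0.56361109 0.05830488 0.1171797 ] [-8.4 -1.7 22.5]
```

A hard stop came at about 22 N with the tip at z≈117 mm, which fits the tilted pad fully down. I'll retract and check.

Run:
```python
from rig import robot
from h import *
robot.servo_line(M(0,-47,165),speed=.08)
robot.servo_line(M(0,-47,240),speed=.15)
robot.goto(M(0,-110,340),Rpress)
pos=np.array(robot.read_position());R=np.array(robot.read_tcp_rot())
p,d=robot.grab_frame("wrist");ci=robot.camera_info("wrist")
cv2.imwrite("pics/w3.png",p[:,:,::-1])
T=np.eye(4);T[:3,:3]=R;T[:3,3]=pos;T=T@ci['T_tool_cam']
print(robot.read_t(),pos,robot.read_force()); W,h=meas(robot,p,d,T)
m=((h[...,0]<6)|(h[...,0]>174))&(h[...,1]>130)&(W[...,2]>.09)&(W[...,2]<.15)&(abs(W[...,1]-.06)<.04)&(abs(W[...,0]-.56)<.04)
Q=W[m];q=(Q-O);yy=q@ey*1000
A=np.c_[yy,np.ones(len(yy))];k=np.linalg.lstsq(A,Q[:,2]*1000,rcond=None)[0]
print('pad down',m.sum(),np.median(Q,0),'y range',yy.min(),yy.max(),'slope',k[0],'z at -49',k[0]*-49+k[1])
```

```text
22.8917 [ 0.56486555 -0.00512534  0.33944453] [ 0.2420138   0.07851867 -0.59585502]
guard none
pad none
slat ((565.7772827148438, -74.10650634765625), (39.15068054199219, 106.5745620727539), 1.409322738647461) px [218. 153.] [306. 185.] zmed 0.07867981240194785 lo [ 544.89725824 -127.51009205] hi [586.61190839 -20.71669663]
pad down 1350 [0.56321536 0.05828494 0.11382843] y range -64.37388132558068 -27.372955077177956 slope 0.2451189357987742 z at -49 113.08178036912982
```

View pics/w3.png

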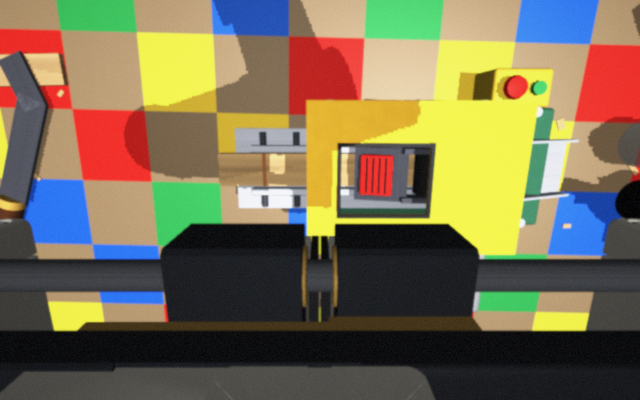

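The picture shows the pad sunk and shifted towards -y (px 376, 175), with the slat tail unmoved at col 218. The pad slope is 0.245 and its height 113 mm, against 115 expected with a camera bias of about -1.5 mm, so the lever is on its stop. I'm handing in.

```bash
python3 -c "
from rig import robot
robot.dwell(.3);print(robot.read_t(),robot.read_force());robot.job_done()"
```

```text
23.1917 [0.11321146 0.20576092 0.06878593]
the job is handed in; nothing more can be done
```

I pushed the slat home against the knife block, pressed the lever pad down to its stop through the window, and handed the job in at about 23 s of the 45 s allowed. The hand-in reported no verdict.

- **Slat:** it hit a hard stop at about 14 N, with the tail within 1 mm of the predicted home position. The wrist camera puts the tail at y ≈ -127.5 mm against -129.6 mm predicted; that 2 mm gap is within calibration error. It had not moved or tilted after the press.
- **Lever:** the press ended on a hard stop at about 22 N. Afterwards the pad sits at about 113 mm, sloping about 0.245 rad. Fully down should be 115 mm and 0.22 rad; the camera reads heights about 1.5 mm low. I take this as the lever staying down on its stop.
- **Guard:** force readings stayed near zero as the fingers passed through the window. During the hard press there was a sideways force of about 8 N towards -x. I put it down to pad friction and arm flex, but did not confirm that.
- **Not checked:** my colour mask never picked out the guard in the wrist pictures, so its position came from the other two cameras and the pad. I did not re-measure the other bench objects at the end. The arm never went near them.

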